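# Copy an identity card on the desktop copier

### The job

Copy the identity card that lies face down on the copier's glass: press the raised end of the black power rocker (the end with the green line) right down to switch it on, then push the raised lid down until it is fully shut, then press the blue card-copy key all the way in and let it spring back, and last press the green start key all the way in and let it go. Closed fingertips are enough for all of it: only press and push, without raising, hooking or pinching the lid or touching its white underside. Press no other key, do not press start early, and leave the paper-clip cup, mug, stapler and hole punch where they stand.

Things in the scene. Friction and masses are not known exactly. Their poses are not given: they have to be found in the camera images.
- copier: Grey desktop flatbed copier, fixed, 360 (its x) x 460 mm (its y), deck 125 mm high; turned up to 15 deg. Origin: centre of underside. x points from the grey key strip (robot side, centre line x -150 mm) to the lid hinges; y to the robot's left. Along the strip, y in mm: rocker +185, clip cup +122, display +60, white key -15, blue -60, white -105, red -150, green -198; caps 7.5 mm high.
- rocker (a joint): Black power rocker, 36 (copier x) x 22 mm, in a bezel 44 x 30 x 4 mm; tips about a line along the copier's y. V-shaped top: press the half that stands up. 0 = off (near half, on the robot's side, raised to 14 mm above the deck), 0.36 rad = on (near half level, 7 mm above the deck, far half raised). Stiff: it stays where it is left; about 3 to 4 N down at the near end presses it over.
- rocker_on_end (a point): Top face of the rocker's near half, the ON end with a green line, 14 mm from the middle of the rocker and 4 mm from its near end; here the press goes down about 5 mm. It moves with the rocker.
- lid: Copier lid, a light-grey slab 400 mm wide (its y), 250 mm deep, 24 mm thick, hinged at its back edge on a line along the copier's y, 155 mm behind the copier's origin, 131 mm above the desk. Origin: middle of the front edge's underside; x to the hinge, z out of the top face. Found 33 to 45 deg open; friction hinges hold it where it is left. The 5.5 mm white pad below it is not to be touched.
- lid_front_edge (a point): Middle of the lid's front (robot side) top edge. It moves with the lid: raised, about 275 to 325 mm above the desk; fully shut, 155 mm above the desk and 95 mm in front of the copier's origin. 2 to 6 N down on the lid's front half moves it (a knock gives more); a fingertip coming straight down above the copier's origin meets its top and can push it all the way shut.
- card_key (a joint): Travel of the blue card-copy key: 0 = up, 0.005 m = fully in. Spring key, 1.5 N to start, 4.5 N fully in.
- card_key_top (a point): Blue card-copy key, round key cap 20 mm across standing 7.5 mm proud of the deck; this point is the centre of the cap's top face.
- start_key (a joint): Travel of the green start key: 0 = up, 0.005 m = fully in. Spring key, 1.5 N to start, 4.5 N fully in.
- start_key_top (a point): Green start key, round key cap 26 mm across standing 7.5 mm proud of the deck; this point is the centre of the cap's top face.
- stop_key (a joint): Travel of the red stop key (20 mm across, between the second white key and the green key), not to be pressed. 0 = up, 0.005 m = in.
- upper_key (a joint): Travel of the white key between the display and the blue key, not to be pressed. 0 = up, 0.005 m = in.
- lower_key (a joint): Travel of the white key between the blue and the red key, not to be pressed. 0 = up, 0.005 m = in.
- clip_cup: Loose orange cup of paper clips, 40 mm across and 34 mm high, standing on the copier's key strip between the rocker and the display. Origin: centre of its underside.
- mug: Loose blue mug, 80 mm across and 95 mm high, with a handle, on the desk beside the copier. Origin: centre of its underside.
- stapler: Loose red stapler, 150 mm long (its x), 38 mm wide, 52 mm high, on the desk beside the copier. Origin: centre of its underside.
- hole_punch: Loose black and grey two-hole punch, 115 mm wide (its y), about 85 mm deep, 62 mm high, on the desk beside the copier. Origin: centre of its underside.
Not all that is in view belongs to the job. Of the things that look like the mug, the middle-sized one is meant.

How it is judged (in metres and radians):
On the way, in this order (a step that is already met when the one before it is completed fails the run):
1. the power rocker is pressed over to ON while the lid is still up (value of joint rocker above 0.3 rad and z of lid_front_edge in the frame of copier above 0.215 m), for 0.1 s.
2. the lid is pushed fully shut (z of lid_front_edge in the frame of copier below 0.163 m), for 0.2 s.
3. the blue card-copy key is pressed in (value of joint card_key above 0.0035 m), for 0.05 s.
4. the blue card-copy key is let go (value of joint card_key below 0.001 m), for 0.05 s.
5. the green start key is pressed in (value of joint start_key above 0.0035 m), for 0.05 s.
At the end, for the whole second after the job is handed in: The rocker is on (over 0.30 of 0.36 rad), the lid is shut (front edge within 8 mm of its shut height), all keys are back up (within 1 mm), and cup, mug, stapler and punch stand upright within 20 mm of where they were (value of joint rocker above 0.3 rad and z of lid_front_edge in the frame of copier below 0.163 m and value of joint each of card_key, start_key, stop_key, upper_key, lower_key below 0.001 m and distance of each of clip_cup, mug, stapler, hole_punch from where it was at the start of the episode below 0.02 m and angle between each of clip_cup, mug, stapler, hole_punch's own z axis and vertical below 0.15 rad); the robot touches nothing.
It fails at once if start was pressed while the lid was up or the power was off (value of joint start_key above 0.002 m and (z of lid_front_edge in the frame of copier above 0.163 m or value of joint rocker below 0.2 rad)).
It fails at once if the stop key or a white key was pressed (value of joint any of stop_key, upper_key, lower_key above 0.002 m).
It fails at once if the lid was raised instead of pushed down (z of lid_front_edge in the frame of copier above 0.345 m).
It fails at once if the lid was hooked or pinched from its underside (contact force between any of the fingers, the arm and lid_c1 above 0.5 N).
It fails at once if the cup, mug, stapler or hole punch was pushed away, lifted or tipped (distance of any of clip_cup, mug, stapler, hole_punch from where it was at the start of the episode above 0.03 m or angle between any of clip_cup, mug, stapler, hole_punch's own z axis and vertical above 0.35 rad).
It also fails if it takes over 54 s, if anything falls off the work surface, if the arm or the gripper's body presses on something with over 40 N, if the wrist force passes 120 N, or if a joint passes its speed limit or range.

### The arm

A 6-joint arm with a two-finger parallel gripper is mounted at the origin on the work surface. World frame = base frame: x ahead of the robot, y to its left, z up, the work surface at z = 0. Lengths are in mm, angles in degrees, forces in N, time in s.
With the tool pointing down it reaches from about 300 to 850 mm from the base axis. Payload 4.2 kg.
Tool frame: the origin (TCP) lies midway between the tips of the shut fingers; the grasp point (between the pads) lies 19 mm behind it; z points along the fingers, y is the line along which they close (so a half turn about z gives the same grasp; the last joint's range is limited). The gripper opens to 91 mm and grips with 3 to 60 N. Pads are 32 mm wide; open, the fingers measure 118 mm over their backs; the gripper's body (76 mm by 178 mm) begins 60 mm behind the grasp point.
Start: joints at [61.937, 18.312, 89.639, -0, 72.044, -1.146], TCP at [260.314, 512.722, 177.276] pointing down, gripper open.
Joint ranges: [-177.97, 177.97], [-48.28, 115.42], [12.27, 149.76], [-77.06, 257.06], [2.81, 150.46], [-146.56, 146.56]. Speed limits (degrees/s): [147.25, 147.25, 180, 180, 180, 180].

### API

Orientations are given as [roll, pitch, yaw] about the fixed x, y, z axes, in that order (R = Rz(yaw) Ry(pitch) Rx(roll)).
In Python, from workcell import env gives the robot as it stands.
- The arm moves only by the tool send_rows, never from a script. Its argument "steps" is a list that holds one entry, the list of rows, each a list of 5 numbers: the shift along the tool's x, y, z scaled (see below), then the turn about the tool's z scaled (see below), then the opening, from 0 (shut) to 1 (fully open). In form: [[[dx, dy, dz, yaw, fingers], ...]]. A call has 1 to 5 rows; each row shifts and turns the commanded pose from where the row before left it, along the tool's axes as they then stand; what a row does not reach is not made up. The controller multiplies each number of a shift by 0.04 m and each number of a turn by 0.12 rad. A row lasts 1/12 s, in which the tool goes at most 41.7 mm and 7.16 degrees, less where a joint would pass 70% of its speed; a pose out of reach is approached as far as the arm can. A call with a number of a shift or a turn outside -1 to 1 is refused whole. A call with a gripper value outside its range is refused whole. The fingers move at their own pace and stop on an object; "squeeze" is the grip in N (left out, the last holds). Time passes only in rows, so rows that do not move let the fingers close. It gives the time, the measured TCP pose, the force, the opening and the grip force at its end, in the units of the state.
- env.state(): the state, without advancing time (a new reading comes with each control period).
- env.grab_frame(name): name is "scene" or "side" or "wrist"; returns a dict with "pixels" (420x560x3 uint8, red, green, blue), "depth" (420x560 float32, mm along the optical axis (not along the pixel's ray), 0 where there is no reading), "intrinsics" (3x3 intrinsics, pixels), "cam_to_world" (4x4, takes a point from camera to world coordinates). Camera axes: x right, y down, z forward; pixel columns grow to the right and rows downward; lengths in mm; the calibration is good to about 2 mm. The wrist camera is an equidistant fisheye: a pixel r from the principal point sees the ray r / f radians off the axis. A picture is of the moment at which its call begins.
- env.job_done(): hands the job in; it is judged then, once.
The state is a dict: "time_s": time; "qpos": joint angles; "qvel": joint speeds; "effort": joint torques, N m; "ee_pos": TCP position; "ee_rot": TCP orientation; "force": force on the tool from outside, world axes, zero at the start; "torque": the same for the moment, N m; "gripper_width": finger opening in mm; "gripper_force": force on a finger pad.
Only numpy, scipy, OpenCV 4.12 (cv2) and the standard library are available. Lean on these libraries where they do the work, as an engineer would, in place of code of your own. Each camera call takes 0.05 s, during which the arm holds its last target. There are 200 camera calls.

## Working session

There is one attempt and no reset: what is moved stays moved. The work goes in short steps, Python scripts to look and compute and a tool call to move; the robot and the scene stay as the last step left them, time stands still between calls to the robot, and variables do not carry over. Pictures are saved under pics/ and viewed, at most 10 in all, crops included, and the job is handed in when it is done.

Besides the shell and the picture viewer there is one more tool, called after "Call:" as name(argument=value, ...), one argument or row to a line, values as JSON. send_rows: Moves the arm, as the interface text tells. Shifts and turns lie within -1 to 1; 1 stands for 0.04 m of shift or 0.12 rad of turn. Its arguments: {"type":"object","properties":{"steps":{"type":"array"},"squeeze":{"type":"number"}},"required":["steps"]}

```bash
mkdir -p pics
cat > h.py <<'E'
import numpy as np,cv2
from workcell import env
def grab(n):
    f=env.grab_frame(n); np.savez(f'{n}.npz',**f); return f
def pts(f):
    K=np.array(f['intrinsics']);T=np.array(f['cam_to_world']);d=f['depth']
    v,u=np.mgrid[:d.shape[0],:d.shape[1]]
    c=np.stack([(u-K[0,2])/K[0,0]*d,(v-K[1,2])/K[1,1]*d,d],-1)
    return c@T[:3,:3].T+T[:3,3]
def save(n,p): cv2.imwrite(f'pics/{n}.png',np.ascontiguousarray(p[...,::-1]))
E
python3 - <<'E'
from h import *
for n in('scene','side'):
    f=grab(n);save(n,f['pixels']);print(n,f['intrinsics'],f['cam_to_world'])
print(env.state())
E
```

```text
scene [[516.11005002   0.         276.27816229]
 [  0.         516.11005002 203.41556552]
 [  0.           0.           1.        ]] [[-6.72393685e-01  6.24891674e-01 -3.96733070e-01  1.15648970e+03]
 [ 7.40188549e-01  5.69651309e-01 -3.57237034e-01  4.59821573e+02]
 [ 2.76506442e-03 -5.33861201e-01 -8.45567604e-01  1.43691556e+03]
 [ 0.00000000e+00  0.00000000e+00  0.00000000e+00  1.00000000e+00]]
side [[528.64021469   0.         272.41890244]
 [  0.         528.64021469 215.68723173]
 [  0.           0.           1.        ]] [[ 9.90259527e-01 -1.14455871e-01  7.92838138e-02  4.11939755e+02]
 [-1.37776288e-01 -7.23333092e-01  6.76614316e-01 -1.14477096e+03]
 [-2.00938743e-02 -6.80947202e-01 -7.32056791e-01  1.27062539e+03]
 [ 0.00000000e+00  0.00000000e+00  0.00000000e+00  1.00000000e+00]]
{'time_s': 0.1, 'qpos': array([ 6.19352842e+01,  1.83465121e+01,  8.96983466e+01, -2.11798769e-03,
        7.20429899e+01, -1.14582751e+00]), 'qvel': array([-0.00232245, -0.07527582, -0.07705958,  0.00471733, -0.08454302,
       -0.01437501]), 'effort': array([ 5.42939756e-05, -4.13334203e+01, -2.32510078e+01,  7.29187368e-02,
        4.21457109e-02, -3.14794488e-05]), 'ee_pos': array([260.09593136, 512.25509521, 176.52633259]), 'ee_rot': array([-1.79912129e+02,  2.56690904e-04,  1.53081766e+02]), 'force': array([0.09461402, 1.16902112, 0.46688965]), 'torque': array([ 0.00511973,  0.01935029, -0.01837983]), 'gripper_force': 0.0, 'gripper_width': 91.14267406424608}
```

View pics/scene.png

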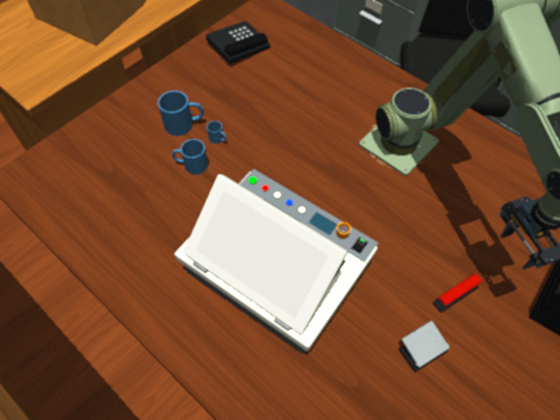

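View pics/side.png

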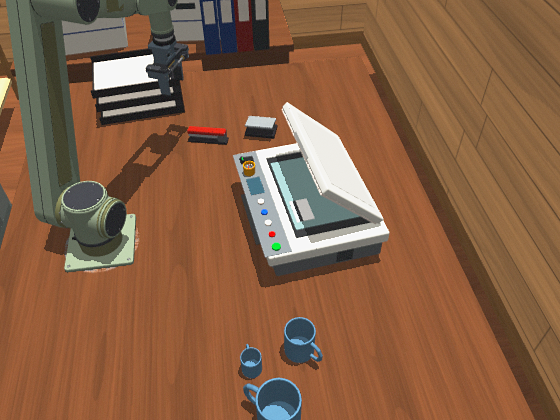

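The scene view shows the strip's green (253,181), red (265,188), white (277,195), blue (289,203) and white (302,210) keys, the display (322,223), cup (344,229) and rocker (361,244). The side view has the same order: green (276,246), red (272,234), blue (264,212), cup (249,168), rocker (246,158). The blue key could be confused with the white keys beside it or the blue mugs, green with red, and the rocker with the display. I'll measure next.

```bash
cat > m.py <<'E'
from h import *
def ray(f,uv,z):
    K=f['intrinsics'];T=f['cam_to_world']
    d=T[:3,:3]@np.array([(uv[0]-K[0,2])/K[0,0],(uv[1]-K[1,2])/K[1,1],1]);o=T[:3,3]
    return o+d*(z-o[2])/d[2]
rois={'scene':(225,160,390,270),'side':(225,140,300,260)}
loc=dict(green=(-150,-198),red=(-150,-150),blue=(-150,-60))
for n in rois:
    f=np.load(n+'.npz');x0,y0,x1,y1=rois[n]
    hsv=cv2.cvtColor(f['pixels'],cv2.COLOR_RGB2HSV);P=pts(f);obs={}
    for c,(lo,hi,v) in dict(green=(50,70,90),red=(0,4,90),blue=(108,125,120)).items():
        m=cv2.inRange(hsv,(lo,170,v),(hi,255,255));k=np.zeros_like(m);k[y0:y1,x0:x1]=m[y0:y1,x0:x1]
        N,l,s,ce=cv2.connectedComponentsWithStats(k)
        for i in range(1,N):
            if s[i,4]<8: continue
            p=ray(f,ce[i],132.0); print(n,c,s[i,4],ce[i].round(1),p.round(1),np.median(P[l==i],0).round(1))
            if c not in obs or s[i,4]>obs[c][0]: obs[c]=(s[i,4],p[:2])
    A=np.array([loc[c] for c in loc],float);B=np.array([obs[c][1] for c in loc])
    a=A-A.mean(0);b=B-B.mean(0);th=np.arctan2((a[:,0]*b[:,1]-a[:,1]*b[:,0]).sum(),(a*b).sum())
    R=np.array([[np.cos(th),-np.sin(th)],[np.sin(th),np.cos(th)]]);t=B.mean(0)-R@A.mean(0)
    print(n,'yaw',np.degrees(th),'orig',t,'res',(A@R.T+t-B).round(1).tolist())
    for q,xy in dict(rock=(-164,185),cup=(-150,122),orig=(0,0),blue=(-150,-60),green=(-150,-198)).items(): print(q,(R@xy+t).round(1))
    c=P[y0:y1,x0:x1].reshape(-1,3);L=(c[:,:2]-t)@R
    for y in(185,171): 
        for x in(-150,-164):
            w=np.abs(L-(x,y)).max(1)<4;print('z@',x,y,w.sum(),np.median(c[w,2]) if w.any() else None)
    c=P.reshape(-1,3);L=(c[:,:2]-t)@R;w=(abs(L[:,0]+50)<120)&(abs(L[:,1])<170)&(c[:,2]>180)
    print('lid top z',np.percentile(c[w,2],[50,98,100]))
    # copier footprint / orange cup check
    m=cv2.inRange(hsv,(8,150,120),(20,255,255))>0;w=m.reshape(-1)&(abs(L[:,0]+150)<40)&(abs(L[:,1]-122)<40);print('cup',w.sum(),L[w].mean(0),c[w,2].max())
f=np.load('scene.npz')['pixels'][165:260,235:385];save('crop',cv2.resize(f,None,fx=5,fy=5,interpolation=2))
E
python3 m.py
```

```text
scene green 44 [252.5 180. ] [ 530.5 -202.9  132. ] [ 531.2 -203.6  132.6]
scene red 25 [264.7 187.6] [ 525.8 -155.9  132. ] [ 525.3 -155.7  130.9]
scene blue 23 [289.  202.2] [515.3 -66.3 132. ] [514.2 -65.7 131.8]
scene yaw 6.367499550556051 orig [657.83372667  10.12109685] res [[0.3, -0.4], [-0.4, 0.3], [0.1, 0.1]]
rock [474.3 175.8]
cup [495.2 114.7]
orig [657.8  10.1]
blue [515.4 -66.1]
green [ 530.7 -203.3]
z@ -150 185 6 131.55926433751029
z@ -164 185 10 135.22607422084195
z@ -150 171 6 129.24294035523417
z@ -164 171 9 129.61499660413028
lid top z [285.77504997 319.16201018 324.42940424]
cup 88 [-155.74707973  123.41463431] 164.4474759801833
side green 55 [275.9 246.2] [ 528.7 -209.2  132. ] [ 528.3 -208.6  131.6]
side red 30 [271.5 233.7] [ 523.  -161.3  132. ] [ 523.1 -161.5  131.5]
side blue 15 [263.6 211.8] [511.6 -72.7 132. ] [511.8 -75.3 131.7]
side yaw 7.158947844567852 orig [652.98057662   5.87091443] res [[0.1, -0.0], [-0.2, -0.3], [0.0, 0.4]]
rock [467.2 169. ]
cup [488.9 108.2]
orig [653.    5.9]
blue [511.6 -72.4]
green [ 528.8 -209.3]
z@ -150 185 4 132.44350279280116
z@ -164 185 9 124.76515170271546
z@ -150 171 1 136.92187663075788
z@ -164 171 2 127.76829011713642
lid top z [300.71480918 319.73350903 323.85987011]
cup 102 [-151.58925903  121.48297069] 163.8571318708066
```

View pics/crop.png

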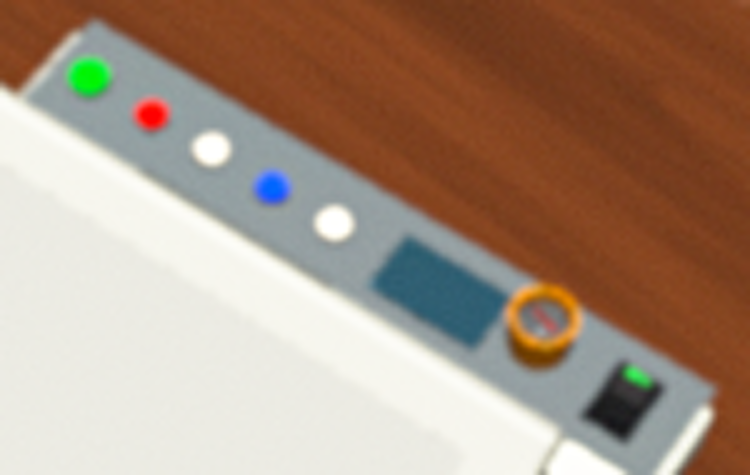

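The crop confirms the choices: the blue key is at crop (272,188), between two white keys; green is at (90,77), at the strip's end; and the rocker's green line (637,376) is on the robot-side end. The two views differ by about 6 mm in y, so I'll average them (yaw 6.7°) and refine with the wrist camera at hover.

Call:
send_rows(
  steps=[
    [[0,0,-1,-1,0],[0,0,-1,-1,0],[0,0,0,-1,0],[0,0,0,-1,0],[0,0,0,-0.9,0]],
  ],
  squeeze=10,
)

```text
time_s: 0.52
ee_pos: [260.3, 512.8, 257.7]
ee_rot: [180.0, 0.0, -172.9]
force: [-0.8, 0.2, -1.0]
gripper_width: 60.4
gripper_force: 0.0
```

Call:
send_rows(
  steps=[
    [[-0.42,-0.9,0,0,0],[-0.42,-0.9,0,0,0],[-0.42,-0.9,0,0,0],[-0.42,-0.9,0,0,0],[-0.42,-0.9,0,0,0]],
  ],
)

```text
time_s: 0.93
ee_pos: [365.2, 342.1, 256.9]
ee_rot: [-180.0, -0.0, -173.2]
force: [1.3, -0.6, 0.2]
gripper_width: 27.3
gripper_force: 0.0
```

Call:
send_rows(
  steps=[
    [[-0.42,-0.9,0,0,0],[-0.42,-0.9,0,0,0],[-0.42,-0.9,0,0,0],[-0.42,-0.9,0,0,0],[-0.42,-0.9,0,0,0]],
  ],
)

```text
time_s: 1.35
ee_pos: [470.0, 173.1, 257.0]
ee_rot: [180.0, -0.0, -173.2]
force: [-0.0, 0.3, 0.3]
gripper_width: 0.4
gripper_force: 0.0
```

Call:
send_rows(
  steps=[
    [[0,0,0,0,0],[0,0,0,0,0],[0,0,0,0,0]],
  ],
)

```text
time_s: 1.6
ee_pos: [469.2, 175.2, 256.9]
ee_rot: [180.0, -0.1, -173.3]
force: [-0.5, 0.2, 0.2]
gripper_width: 0.0
gripper_force: 0.0
```

Run:
```python
from h import *
f=grab('wrist');save('wrist',f['pixels']);print(f['intrinsics'],f['cam_to_world']);s=env.state();print(s['ee_pos'],s['ee_rot'],s['gripper_width'],s['force'])
```

```text
[[325.1922621    0.         275.70181462]
 [  0.         325.1922621  210.75332185]
 [  0.           0.           1.        ]] [[-1.17747084e-01  9.61988621e-01  2.46401131e-01  3.99906476e+02]
 [ 9.93043609e-01  1.14094368e-01  2.91009442e-02  1.66240136e+02]
 [-1.18204187e-04  2.48113620e-01 -9.68730931e-01  4.65102032e+02]
 [ 0.00000000e+00  0.00000000e+00  0.00000000e+00  1.00000000e+00]]
[468.98891757 175.753159   257.00211214] [ 1.79969715e+02 -4.55550736e-02 -1.73189155e+02] 0.1590115845903493 [-0.97751934  0.61854385  0.34591912]
```

View pics/wrist.png

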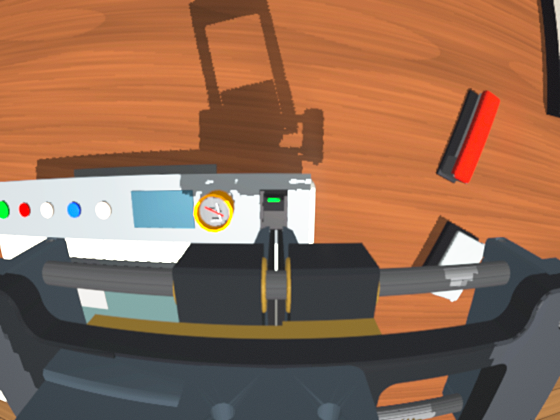

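The wrist view shows the rocker's green line at (274,200), just ahead of the shut fingertips, the cup at (213,211), blue at (74,210), red at (25,210) and green at (3,210).

Run:
```python
from h import *
f=np.load('wrist.npz');K=f['intrinsics'];T=f['cam_to_world']
def ray(uv,z):
    x=(np.array(uv)-K[:2,2])/K[0,0];r=np.hypot(*x);d=T[:3,:3]@np.r_[x/r*np.sin(r),np.cos(r)];return T[:3,3]+d*(z-T[2,3])/d[2]
hsv=cv2.cvtColor(f['pixels'],cv2.COLOR_RGB2HSV)
for c,(lo,hi,u0,u1,z) in dict(line=(45,75,250,300,138.5),green=(45,75,0,14,132),red=(0,6,15,40,132),blue=(100,120,60,90,132)).items():
    m=cv2.inRange(hsv,(lo,150,80),(hi,255,255));k=np.zeros_like(m);k[185:235,u0:u1]=m[185:235,u0:u1]
    N,l,s,ce=cv2.connectedComponentsWithStats(k);i=1+s[1:,4].argmax();print(c,s[i],ce[i],ray(ce[i],z).round(1))
```

```text
line [267 197  13   5  56] [273.05357143 199.23214286] [471.2 171.9 138.5]
green [  0 201   9  18 131] [  3.47328244 209.53435115] [ 527.8 -202.3  132. ]
red [ 19 203  11  14 114] [ 24.03508772 209.39473684] [ 522.3 -157.3  132. ]
blue [ 68 202  13  15 151] [ 73.62913907 209.40397351] [511.9 -68.2 132. ]
```

All three views agree within about 3 mm. The rocker's ON end is at about (471,172), blue at (513,-69) and green at (529,-205). Next I press the rocker, aiming slightly to the robot side.

Call:
send_rows(
  steps=[
    [[0.11,-0.1,0.5,0,0],[0,0,0.9,0,0],[0,0,0.9,0,0],[0,0,0.3,0,0],[0,0,0,0,0]],
  ],
)

```text
time_s: 2.07
ee_pos: [462.2, 171.1, 149.9]
ee_rot: [-179.9, -0.4, -173.1]
force: [-1.2, 0.5, 0.3]
gripper_width: 0.9
gripper_force: 0.0
```

Call:
send_rows(
  steps=[
    [[0,0,0.1,0,0],[0,0,0.1,0,0],[0,0,0.1,0,0],[0,0,0.1,0,0],[0,0,0,0,0]],
  ],
)

```text
time_s: 2.48
ee_pos: [465.6, 170.6, 137.1]
ee_rot: [180.0, -0.0, -173.2]
force: [-0.0, -0.1, 0.1]
gripper_width: 0.7
gripper_force: 0.0
```

Call:
send_rows(
  steps=[
    [[0,0,0.05,0,0],[0,0,0.05,0,0],[0,0,0.05,0,0],[0,0,0,0,0]],
  ],
)

```text
time_s: 2.82
ee_pos: [465.5, 170.4, 130.9]
ee_rot: [-180.0, -0.0, -173.2]
force: [0.8, 0.1, 0.4]
gripper_width: 0.5
gripper_force: 0.0
```

Call:
send_rows(
  steps=[
    [[0,0,0.05,0,0],[0,0,0,0,0],[0,0,0,0,0]],
  ],
)

```text
time_s: 3.07
ee_pos: [465.7, 170.5, 129.2]
ee_rot: [180.0, -0.0, -173.2]
force: [-0.0, 0.2, -0.7]
gripper_width: 0.5
gripper_force: 0.0
```

At z 129 there is no contact force, so I need to look.

Run:
```python
from h import *
w=grab('wrist')['pixels'];s=grab('scene')['pixels'];d=grab('side')['pixels']
r=lambda p,k:cv2.resize(p,(k,300),interpolation=2)
save('chk',np.vstack([np.hstack([r(s[205:280,310:410],400),r(d[120:195,200:300],400)]),r(w[120:270,100:500],800)]))
print(env.state()['force'])
```

```text
[ 0.17737738 -0.28587617 -0.10107615]
```

View pics/chk.png

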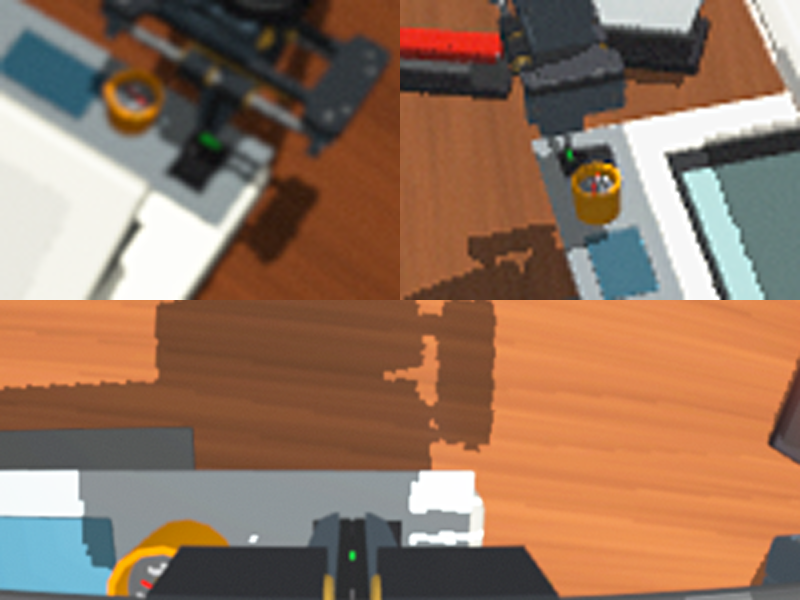

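The green line sits at its original pixel (362,240) and the fingertip is just on the robot side of it, so the tip is narrower along x than I assumed. I'll raise, shift 7 mm forward, and press again.

Call:
send_rows(
  steps=[
    [[0,0,-0.5,0,0],[-0.17,0.03,0,0,0],[0,0,0,0,0],[0,0,0.1,0,0],[0,0,0,0,0]],
  ],
)

```text
time_s: 3.63
ee_pos: [471.4, 172.2, 143.7]
ee_rot: [-180.0, -0.1, -173.2]
force: [-0.5, -0.5, 0.0]
gripper_width: 0.6
gripper_force: 0.0
```

Call:
send_rows(
  steps=[
    [[0,0,0.1,0,0],[0,0,0.1,0,0],[0,0,0,0,0]],
  ],
)

```text
time_s: 3.88
ee_pos: [471.3, 172.2, 135.8]
ee_rot: [-180.0, -0.2, -173.2]
force: [-0.4, -0.1, 0.9]
gripper_width: 0.4
gripper_force: 0.0
```

Call:
send_rows(
  steps=[
    [[0,0,0.05,0,0],[0,0,0.05,0,0],[0,0,0,0,0]],
  ],
)

```text
time_s: 4.13
ee_pos: [472.1, 172.5, 132.8]
ee_rot: [-180.0, -0.0, -173.2]
force: [0.2, -0.7, 0.3]
gripper_width: 0.6
gripper_force: 0.0
```

Call:
send_rows(
  steps=[
    [[0,0,0.05,0,0],[0,0,0.05,0,0],[0,0,0,0,0]],
  ],
)

```text
time_s: 4.38
ee_pos: [472.1, 172.5, 128.9]
ee_rot: [-180.0, -0.0, -173.2]
force: [-0.5, 0.2, 0.3]
gripper_width: 0.4
gripper_force: 0.0
```

Run:
```python
from h import *
S=grab('scene');D=grab('side')
def proj(f,p):
    T=np.linalg.inv(f['cam_to_world']);c=T[:3,:3]@p+T[:3,3];return f['intrinsics'][:2,:2]@(c[:2]/c[2])+f['intrinsics'][:2,2]
e=env.state()['ee_pos']
out=[]
for f in(S,D):
    u=proj(f,e);print(u);a,b=int(u[0])-32,int(u[1])-40
    out.append(cv2.resize(f['pixels'][b:b+64,a:a+64],(390,390),interpolation=cv2.INTER_NEAREST));cv2.drawMarker(out[-1],tuple(int(v) for v in (u-(a,b)+.5)*390/64),(255,0,255),0,12)
save('chk2',np.hstack(out))
```

```text
[361.30581382 240.70907314]
[242.25231928 159.97951596]
```

View pics/chk2.png

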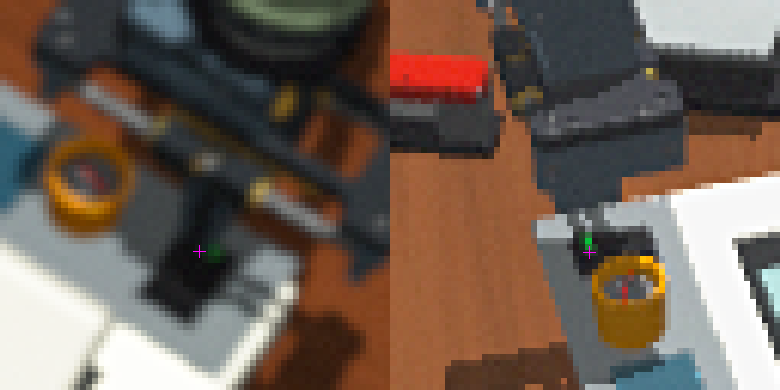

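Run:
```python
from h import *
def blob(p,box,t):
    hsv=cv2.cvtColor(p,cv2.COLOR_RGB2HSV);m=cv2.inRange(hsv,(45,120,60),(80,255,255));x0,y0,x1,y1=box
    v,u=np.nonzero(m[y0:y1,x0:x1]);print(t,len(u),(u+x0).mean(),(v+y0).mean(),u.min()+x0,u.max()+x0)
for n,b in(('scene',(345,225,380,260)),('side',(230,145,260,172))):
    blob(cv2.imread(f'pics/{n}.png')[...,::-1].copy(),b,n+' old'); f=np.load(n+'.npz');blob(f['pixels'],b,n+' new')
    P=pts(f)
    w=P[(np.hypot(P[...,0]-472,P[...,1]-172)<22)];print(n,np.histogram(w[:,2],bins=range(115,180,5)))
    if n=='side': print(P[150:166,234:252,2].round().astype(int))
```

```text
scene old 15 361.73333333333335 240.0 359 364
scene new 2 364.0 240.5 364 364
scene (array([ 2, 16, 39, 48, 14,  2,  0,  0,  0,  0,  6,  4]), array([115, 120, 125, 130, 135, 140, 145, 150, 155, 160, 165, 170, 175]))
side old 6 241.83333333333334 158.33333333333334 241 243
side new 5 242.0 158.2 241 243
side (array([ 0, 10, 23, 23, 17,  3,  0,  0,  0,  0, 11,  6]), array([115, 120, 125, 130, 135, 140, 145, 150, 155, 160, 165, 170, 175]))
[[ 245  245  174  180  180  182  181  180  180  178  181  180  178  181
    -3   11   -5    0]
 [   0   -3   -1  180  180  177  175  175  169  174  176  177  171  178
     1    3    0  118]
 [   5   -3   -3  174  174  170  168  167  171  166  165  165  123  129
   130  127  123  125]
 [   2    0 1271  168  168  169  167  129  121  123  132  122  131  121
   126  130  125  121]
 [   3    4  121  127  127  125  130  129  133  123  129  126  123  124
   126  129  127  128]
 [ 125  127  127  129  129  121  125  126  124  126  127  125  129  127
   126  124  131  124]
 [ 121  130  127  120  125  123  123  137  124  126  125  128  125  125
   133  131  133 
[... 161 characters left out ...]
4  129  136
   131  131  134  134]
 [ 130  128  129  129  128  123  125  137  139  137  135  131  133  132
   135  130  133  135]
 [ 125  129  125  130  124  123  132  137  137  138  138  126  135  127
   133  133  133  134]
 [   3  122  126  126  126  127  132  133 1271  137  134  134  162  159
   157  157  159  159]
 [  -2  125  127  131  131  126  127  128  134  129  155  163  160  158
   150  150  155  158]
 [   9  120  123  126  126  124  125  133  131  157  156  158  153  149
   150  152  149  153]
 [  -4   -5  124  122  129  127  122  133  129  159  156  154  147  153
   147  157  151  153]
 [  -2   -3  126  122  122  130  128  126  126  164  148  149  152  155
   147  151  147  152]]
```

The rocker line hasn't moved, and the lowest finger points in depth sit at z≈165 against a TCP of 129. Before going lower I'll check the gripper's profile, including clearance over the cup.

Run:
```python
from h import *
s=env.state();e=s['ee_pos'];print(e,s['force'],s['qpos'].round(2))
y=np.radians(6.8);ax=np.array([np.cos(y),np.sin(y)]);ay=np.array([-np.sin(y),np.cos(y)])
for n in('scene','side'):
    f=np.load(n+'.npz');P=pts(f).reshape(-1,3);g=f['pixels'].reshape(-1,3);d=P[:,:2]-e[:2];a=d@ax;b=d@ay
    for lo in range(-100,100,20):
        w=(b>=lo)&(b<lo+20)&(abs(a)<45)&(P[:,2]>150)&(P[:,2]<330)&(g.max(1)<140)
        if w.sum()>3: print(n,lo,w.sum(),'zmin',np.percentile(P[w,2],[1,10,50]).round(),'x',np.percentile(a[w],[5,50,95]).round())
    w=(abs(a)<45)&(abs(b)<30)&(P[:,2]>150)&(P[:,2]<185);print(np.c_[a,b,P[:,2],g][w].round()[:14])
```

```text
[472.265958   172.53336047 129.1721439 ] [ 1.07030695 -0.17031229 -0.17752135] [ 18.76  14.01 103.18   0.    62.82 -78.02]
scene -100 74 zmin [270. 283. 286.] x [-31.   6.  39.]
scene -80 244 zmin [151. 162. 285.] x [-30.  10.  39.]
scene -60 111 zmin [150. 152. 265.] x [-7. 23. 34.]
scene -40 97 zmin [159. 259. 286.] x [17. 26. 37.]
scene -20 173 zmin [171. 200. 268.] x [16. 26. 40.]
scene 0 185 zmin [169. 190. 270.] x [-1. 24. 39.]
scene 20 161 zmin [248. 256. 274.] x [-26.  16.  38.]
scene 40 107 zmin [254. 259. 281.] x [-26.  22.  33.]
scene 60 227 zmin [253. 268. 286.] x [-30.  10.  38.]
scene 80 134 zmin [250. 275. 285.] x [-32.   9.  39.]
[[ 19.  -6. 185.  32.  37.  40.]
 [ 15.  -1. 184.  15.  19.  18.]
 [  5.  12. 183.  42.  37.  36.]
 [ 16.  -8. 173.  46.  53.  55.]
 [ 16.  -5. 176.  29.  35.  40.]
 [ 18.  -2. 182.  23.  29.  30.]
 [ 17.   0. 183.  17.  21.  20.]
 [ 18.  -7. 171.  43.  46.  50.]
 [ 18.  -4. 174.  29.  35.  37.]
 [ 18.  -2. 176.  20.  22.  24.]
 [ 17.   1. 178.  15.  14.  19.]
 [ 18.   4. 183.  17.  22.  25.]
 [ 18.   7. 185.  24.  31.  33.]
 [ 18.  -3. 170. 
[... 254 characters left out ...]
. 169. 188.] x [-34.  -8.  35.]
side 0 36 zmin [201. 255. 267.] x [-37. -27.  37.]
side 20 9 zmin [262. 263. 265.] x [-34. -29. -25.]
side 40 13 zmin [258. 259. 264.] x [-33. -30. -27.]
side 60 42 zmin [245. 250. 266.] x [-37. -32. -23.]
[[  3. -11. 184.  57.  62.  70.]
 [  7. -11. 183.  55.  62.  66.]
 [ 10. -10. 181.  56.  63.  68.]
 [ 13. -10. 181.  53.  62.  68.]
 [ 17. -10. 180.  69.  66.  70.]
 [-17.   1. 174.  69.  65.  65.]
 [-15.  -6. 180.  53.  64.  70.]
 [-12.  -7. 180.  53.  59.  66.]
 [ -9. -10. 182.  56.  63.  70.]
 [ -6.  -9. 181.  47.  53.  61.]
 [ -3. -10. 180.  53.  59.  65.]
 [  0. -11. 180.  56.  64.  68.]
 [  4.  -9. 178.  55.  59.  67.]
 [  6. -13. 181.  55.  59.  65.]]
```

The fingers really end at z≈167, with the body starting 80 mm above that. So the tips are about 38 mm higher than the reported TCP. They are ±17 mm wide in x and centred on the TCP. I'll move back 6 mm and come down, watching the force.

Call:
send_rows(
  steps=[
    [[0.15,0,0.2,0,0],[0,0,0.2,0,0],[0,0,0,0,0]],
  ],
)

```text
time_s: 4.73
ee_pos: [464.5, 171.3, 111.3]
ee_rot: [-180.0, -0.2, -173.2]
force: [0.8, 0.2, -0.6]
gripper_width: 0.9
gripper_force: 0.0
```

Call:
send_rows(
  steps=[
    [[0,0,0.08,0,0],[0,0,0,0,0]],
  ],
)

```text
time_s: 4.9
ee_pos: [466.0, 171.8, 109.4]
ee_rot: [-180.0, -0.1, -173.2]
force: [-0.1, 0.0, 0.0]
gripper_width: 0.6
gripper_force: 0.0
```

Call:
send_rows(
  steps=[
    [[0,0,0.08,0,0],[0,0,0,0,0]],
  ],
)

```text
time_s: 5.07
ee_pos: [466.3, 171.8, 106.5]
ee_rot: [-180.0, -0.0, -173.2]
force: [0.9, -0.0, -0.3]
gripper_width: 1.0
gripper_force: 0.0
```

Call:
send_rows(
  steps=[
    [[0,0,0.08,0,0],[0,0,0,0,0]],
  ],
)

```text
time_s: 5.23
ee_pos: [466.2, 171.8, 103.2]
ee_rot: [-180.0, -0.0, -173.2]
force: [-0.6, 0.9, -0.2]
gripper_width: 0.9
gripper_force: 0.0
```

Call:
send_rows(
  steps=[
    [[0,0,0.06,0,0],[0,0,0,0,0]],
  ],
)

```text
time_s: 5.4
ee_pos: [466.3, 171.9, 101.2]
ee_rot: [180.0, -0.0, -173.2]
force: [-0.2, -0.8, 1.6]
gripper_width: 0.4
gripper_force: 0.5
```

Call:
send_rows(
  steps=[
    [[0,0,0.06,0,0],[0,0,0,0,0]],
  ],
)

```text
time_s: 5.57
ee_pos: [465.6, 171.8, 98.7]
ee_rot: [180.0, -0.1, -173.2]
force: [-2.1, -0.4, 2.5]
gripper_width: 0.6
gripper_force: 1.3
```

Call:
send_rows(
  steps=[
    [[0,0,0.06,0,0],[0,0,0,0,0]],
  ],
)

```text
time_s: 5.73
ee_pos: [466.0, 171.8, 96.2]
ee_rot: [180.0, -0.0, -173.2]
force: [-1.5, 0.8, 2.1]
gripper_width: 0.4
gripper_force: 1.0
```

```bash
cat > g.py <<'E'
from h import *
e=env.state();print(e['ee_pos'],e['force'])
for n,b in(('scene',(345,225,380,260)),('side',(230,145,262,172))):
    f=grab(n);hsv=cv2.cvtColor(f['pixels'],cv2.COLOR_RGB2HSV);m=cv2.inRange(hsv,(45,120,60),(80,255,255));x0,y0,x1,y1=b
    v,u=np.nonzero(m[y0:y1,x0:x1]);print(n,'line',len(u),(u+x0).mean(),(v+y0).mean())
    P=pts(f);d=np.hypot(P[...,0]-e['ee_pos'][0],P[...,1]-e['ee_pos'][1]);w=(d<22)&(P[...,2]>110)&(P[...,2]<200);print(np.histogram(P[w][:,2],bins=range(110,201,5))[0])
E
python3 g.py
```

```text
[466.00331736 171.8478259   96.17180889] [-1.54768974  0.83033797  2.06459804]
scene line 0 nan nan
[ 0  0 14 28 16  9  5  7  6  5  7  7  7  3  2  1  3  1]
side line 0 nan nan
[ 0  0 12 16 17 13  8 10  3  0  0  0  0  0  0  0  0  0]g.py:5: RuntimeWarning: Mean of empty slice.
  v,u=np.nonzero(m[y0:y1,x0:x1]);print(n,'line',len(u),(u+x0).mean(),(v+y0).mean())
  ret = ret.dtype.type(ret / rcount)
```

Contact started at reported z≈101–103, so the tip is about 36–38 mm above the reported TCP, and it is now pressing over. I'll push on until it stops.

Call:
send_rows(
  steps=[
    [[0,0,0.06,0,0],[0,0,0,0,0]],
  ],
)

```text
time_s: 6.0
ee_pos: [466.8, 171.9, 95.2]
ee_rot: [180.0, 0.1, -173.2]
force: [-2.9, 0.1, 11.2]
gripper_width: 0.8
gripper_force: 5.2
```

Call:
send_rows(
  steps=[
    [[0,0,0.06,0,0],[0,0,0,0,0],[0,0,0,0,0]],
  ],
)

```text
time_s: 6.25
ee_pos: [466.9, 171.9, 95.0]
ee_rot: [180.0, 0.2, -173.2]
force: [-8.4, -2.1, 24.3]
gripper_width: 0.4
gripper_force: 11.9
```

It hit a hard stop at 24 N, with the tip at about 132 as expected. I'll back off, verify, and keep rising clear of the lid.

Call:
send_rows(
  steps=[
    [[0,0,-0.5,0,0],[0,0,-1,0,0],[0,0,-1,0,0],[0,0,-1,0,0],[0,0,-1,0,0]],
  ],
)

```text
time_s: 6.67
ee_pos: [466.5, 171.7, 273.4]
ee_rot: [-180.0, 0.1, -173.2]
force: [0.9, 0.7, 0.1]
gripper_width: 0.1
gripper_force: 0.0
```

Call:
send_rows(
  steps=[
    [[0,0,-1,0,0],[0,0,-0.4,0,0],[0,0,0,0,0]],
  ],
)

```text
time_s: 6.92
ee_pos: [468.9, 172.5, 332.4]
ee_rot: [179.9, 0.6, -173.2]
force: [1.0, -0.1, 0.2]
gripper_width: 0.6
gripper_force: 0.0
```

```bash
python3 g.py 2>/dev/null
python3 - <<'E'
from h import *
w=grab('wrist')['pixels'];s=np.load('scene.npz')['pixels'][205:280,310:410];d=np.load('side.npz')['pixels'][120:195,200:300]
save('chk3',np.vstack([np.hstack([cv2.resize(p,(400,300),interpolation=2) for p in(s,d)]),cv2.resize(w[150:262,200:500],(800,299))]))
E
```

```text
[468.92680931 172.54486417 332.35191842] [ 0.9847675  -0.08347251  0.19670657]
scene line 17 362.47058823529414 240.58823529411765
[ 0  0 30 84 29  6  0  0  0  0  0  0  0  0  0  0  0  0]
side line 9 241.11111111111111 159.66666666666666
[ 0  2 14 35 28  4  1  0  0  0  0  0  0  0  0  0  0  0]
```

View pics/chk3.png

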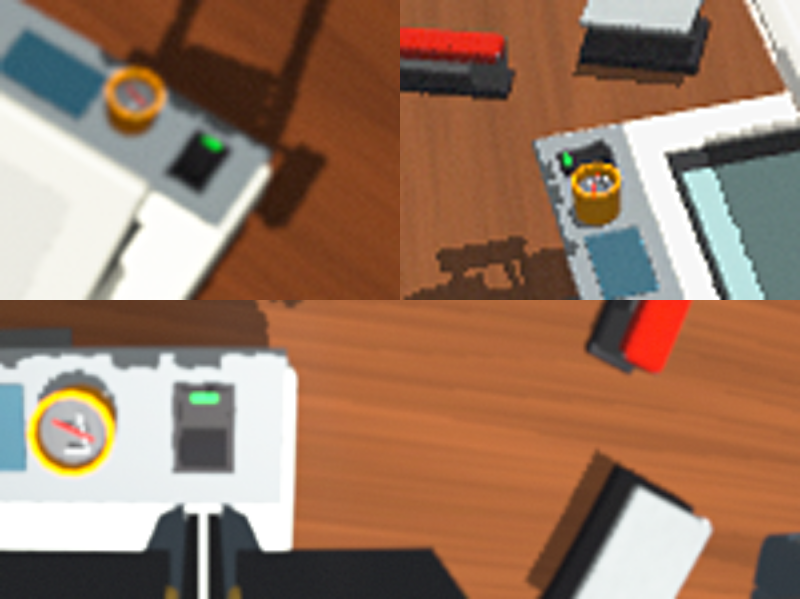

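The rocker is on: the line is lower in both views (scene 240.0→240.6, side 158.3→159.7), and the wrist view shows the near half lit flat with the far half tilted. The cup is undisturbed. Now I move over the copier's origin.

Call:
send_rows(
  steps=[
    [[-0.84,-0.93,0,0,0],[-0.84,-0.93,0,0,0],[-0.84,-0.93,0,0,0],[-0.84,-0.93,0,0,0],[-0.84,-0.93,0,0,0]],
  ],
)

```text
time_s: 7.48
ee_pos: [623.8, 33.3, 325.0]
ee_rot: [180.0, -0.2, -173.2]
force: [-0.4, -0.6, 0.1]
gripper_width: 0.8
gripper_force: 0.0
```

Call:
send_rows(
  steps=[
    [[0,0,0.3,0,0],[0,0,0.3,0,0],[0,0,0,0,0],[0,0,0,0,0]],
  ],
)

```text
time_s: 7.82
ee_pos: [622.4, 34.6, 301.1]
ee_rot: [180.0, -0.3, -173.2]
force: [-0.4, -0.2, -0.0]
gripper_width: 0.4
gripper_force: 0.0
```

Call:
send_rows(
  steps=[
    [[-0.74,-0.74,0,0,0],[0,0,0,0,0],[0,0,0.2,0,0],[0,0,0.2,0,0],[0,0,0.2,0,0]],
  ],
)

```text
time_s: 8.23
ee_pos: [653.0, 9.2, 280.5]
ee_rot: [-180.0, -0.2, -173.2]
force: [-15.9, -2.0, 22.0]
gripper_width: 0.2
gripper_force: 11.3
```

Call:
send_rows(
  steps=[
    [[0,0,0.2,0,0],[0,0,0.2,0,0],[0,0,0.2,0,0],[0,0,0.2,0,0],[0,0,0.2,0,0]],
  ],
)

```text
time_s: 8.65
ee_pos: [655.7, 9.8, 241.0]
ee_rot: [-180.0, 0.2, -173.2]
force: [-0.5, -1.2, 5.6]
gripper_width: 0.6
gripper_force: 2.2
```

Call:
send_rows(
  steps=[
    [[0,0,0.2,0,0],[0,0,0.2,0,0],[0,0,0.2,0,0],[0,0,0.2,0,0],[0,0,0.2,0,0]],
  ],
)

```text
time_s: 9.07
ee_pos: [655.5, 9.8, 200.9]
ee_rot: [-180.0, 0.1, -173.2]
force: [-0.8, 1.1, 5.8]
gripper_width: 0.7
gripper_force: 2.3
```

The lid is moving down at about 6 N. Shut corresponds to a reported z of about 118.

Call:
send_rows(
  steps=[
    [[0,0,0.2,0,0],[0,0,0.2,0,0],[0,0,0.2,0,0],[0,0,0.2,0,0],[0,0,0.2,0,0]],
  ],
)

```text
time_s: 9.48
ee_pos: [655.0, 9.8, 160.7]
ee_rot: [-180.0, 0.1, -173.2]
force: [-2.9, -0.1, 6.4]
gripper_width: 0.6
gripper_force: 2.5
```

Call:
send_rows(
  steps=[
    [[0,0,0.2,0,0],[0,0,0.2,0,0],[0,0,0.15,0,0],[0,0,0.15,0,0],[0,0,0.1,0,0]],
  ],
)

```text
time_s: 9.9
ee_pos: [654.4, 9.6, 127.7]
ee_rot: [180.0, -0.1, -173.2]
force: [-3.5, -0.3, 4.9]
gripper_width: 0.5
gripper_force: 2.4
```

Call:
send_rows(
  steps=[
    [[0,0,0.1,0,0],[0,0,0.1,0,0],[0,0,0,0,0]],
  ],
)

```text
time_s: 10.15
ee_pos: [655.4, 9.4, 119.2]
ee_rot: [180.0, -0.0, -173.2]
force: [-0.1, 0.2, 0.1]
gripper_width: 0.2
gripper_force: 0.0
```

Call:
send_rows(
  steps=[
    [[0,0,0.06,0,0],[0,0,0.06,0,0],[0,0,0,0,0]],
  ],
)

```text
time_s: 10.4
ee_pos: [655.9, 9.4, 119.0]
ee_rot: [180.0, 0.2, -173.2]
force: [-8.1, 0.9, 19.4]
gripper_width: 0.3
gripper_force: 9.5
```

Call:
send_rows(
  steps=[
    [[0,0,0.04,0,0],[0,0,0,0,0]],
  ],
)

```text
time_s: 10.57
ee_pos: [656.0, 9.4, 119.0]
ee_rot: [-180.0, 0.2, -173.2]
force: [-8.5, 0.6, 23.5]
gripper_width: 0.4
gripper_force: 12.6
```

The lid is hard against its stop at tip height 156. I'll rise and move over the blue key, checking lid and key positions from above.

Call:
send_rows(
  steps=[
    [[0,0,-0.9,0,0],[0,0,-0.9,0,0],[0.75,-0.3,0,0,0],[0.75,-0.3,0,0,0],[0.75,-0.3,0,0,0]],
  ],
)

```text
time_s: 10.98
ee_pos: [570.7, -37.5, 185.4]
ee_rot: [-180.0, 0.1, -173.2]
force: [0.4, -0.5, 0.2]
gripper_width: 0.5
gripper_force: 0.0
```

Call:
send_rows(
  steps=[
    [[0.75,-0.3,0,0,0],[0.76,-0.32,0,0,0],[0,0,0,0,0],[0,0,0,0,0]],
  ],
)

```text
time_s: 11.32
ee_pos: [513.3, -69.5, 185.6]
ee_rot: [-180.0, 0.1, -173.3]
force: [-0.1, 0.1, -0.2]
gripper_width: 0.6
gripper_force: 0.0
```

Run:
```python
from h import *
w=grab('wrist');s=grab('scene');d=grab('side');e=env.state();print(e['ee_pos'])
t=np.array([655.4,8]);y=np.radians(6.8);R=np.array([[np.cos(y),-np.sin(y)],[np.sin(y),np.cos(y)]])
for f in(s,d):
    P=pts(f).reshape(-1,3);L=(P[:,:2]-t)@R
    for x in(-85,0,90):
        q=(abs(L[:,0]-x)<8)&(abs(L[:,1]-130)<50)&(P[:,2]>80);print(x,q.sum(),np.median(P[q,2]))
K=w['intrinsics'];T=w['cam_to_world'];hsv=cv2.cvtColor(w['pixels'],cv2.COLOR_RGB2HSV)
for c,lo,hi in(('green',45,75),('red',0,6),('blue',105,122)):
    m=cv2.inRange(hsv,(lo,150,80),(hi,255,255));m[:150]=0;m[300:]=0;N,l,st,ce=cv2.connectedComponentsWithStats(m)
    for i in range(1,N):
        if 80<st[i,4]<900:
            x=(ce[i]-K[:2,2])/K[0,0];r=np.hypot(*x);v=T[:3,:3]@np.r_[x/r*np.sin(r),np.cos(r)];p=T[:3,3]+v*(132-T[2,3])/v[2];print(c,st[i],ce[i].round(),p.round(1))
S=s['pixels'][150:350,160:430];save('chk4',np.hstack([cv2.resize(S,(400,296)),cv2.resize(w['pixels'],(394,296))]))
```

```text
[515.13497705 -68.70477975 185.21658211]
-85 163 154.64232338696297
0 198 155.49326508395063
90 218 155.97279381743704
-85 0 nan
0 102 155.74437699323266
90 100 155.39260982576218
green [112 199  26  28 550] [124. 212.] [ 528.  -205.8  132. ]
red [163 202  21  21 364] [173. 212.] [ 522.2 -158.2  132. ]
blue [265 201  24  23 414] [277. 212.] [512.1 -69.6 132. ]
  return _methods._mean(a, axis=axis, dtype=dtype,
  ret = ret.dtype.type(ret / rcount)
```

View pics/chk4.png

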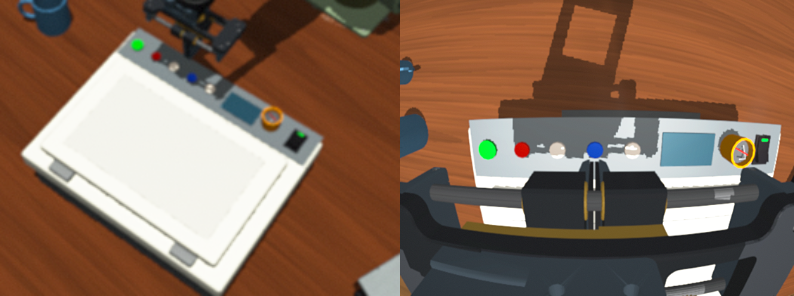

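The lid is flat at z 155 front to back, and the rocker and cup are fine. The fingertips are over the blue key (wrist view, 595,150), so I press it now.

Call:
send_rows(
  steps=[
    [[0.03,0,0.8,0,0],[0,0,0.8,0,0],[0,0,0.4,0,0],[0,0,0.1,0,0],[0,0,0,0,0]],
  ],
)

```text
time_s: 11.88
ee_pos: [512.8, -68.7, 99.9]
ee_rot: [179.9, -0.1, -173.2]
force: [0.9, 0.5, -0.4]
gripper_width: 0.7
gripper_force: 0.0
```

Call:
send_rows(
  steps=[
    [[0,0,0.08,0,0],[0,0,0.08,0,0],[0,0,0,0,0]],
  ],
)

```text
time_s: 12.13
ee_pos: [514.0, -69.2, 95.7]
ee_rot: [-180.0, 0.2, -173.2]
force: [1.0, 0.5, 1.6]
gripper_width: 0.6
gripper_force: 0.8
```

Call:
send_rows(
  steps=[
    [[0,0,0.06,0,0],[0,0,0,0,0],[0,0,0,0,0]],
  ],
)

```text
time_s: 12.38
ee_pos: [513.9, -69.3, 93.4]
ee_rot: [-180.0, 0.2, -173.2]
force: [2.4, 0.5, 3.5]
gripper_width: 0.4
gripper_force: 1.5
```

Call:
send_rows(
  steps=[
    [[0,0,0.06,0,0],[0,0,0,0,0],[0,0,0,0,0]],
  ],
)

```text
time_s: 12.63
ee_pos: [514.0, -69.3, 91.1]
ee_rot: [-180.0, 0.2, -173.2]
force: [1.2, 0.7, 6.2]
gripper_width: 0.2
gripper_force: 3.1
```

Call:
send_rows(
  steps=[
    [[0,0,0.05,0,0],[0,0,0,0,0],[0,0,0,0,0]],
  ],
)

```text
time_s: 12.88
ee_pos: [514.0, -69.3, 90.8]
ee_rot: [-180.0, 0.2, -173.2]
force: [-2.7, 0.6, 17.0]
gripper_width: 0.7
gripper_force: 8.6
```

The blue key has bottomed out. I release it and move to green.

Call:
send_rows(
  steps=[
    [[0,0,-0.8,0,0],[0,0,-0.8,0,0],[0,0,0,0,0]],
  ],
)

```text
time_s: 13.13
ee_pos: [515.6, -70.0, 157.3]
ee_rot: [-179.8, 0.5, -173.2]
force: [1.5, -0.4, -0.1]
gripper_width: 0.4
gripper_force: 0.0
```

Call:
send_rows(
  steps=[
    [[0.05,-0.85,0,0,0],[0,-0.85,0,0,0],[0,-0.85,0,0,0],[0,-0.86,0,0,0],[0,0,0,0,0]],
  ],
)

```text
time_s: 13.55
ee_pos: [526.5, -210.3, 150.8]
ee_rot: [-179.8, -0.1, -173.5]
force: [0.9, -1.1, -0.9]
gripper_width: 0.4
gripper_force: 0.0
```

Call:
send_rows(
  steps=[
    [[0,0,0.6,0,0],[0,0,0.6,0,0],[0,0,0,0,0],[0,0,0,0,0]],
  ],
)

```text
time_s: 13.88
ee_pos: [525.1, -204.1, 102.6]
ee_rot: [179.9, -0.2, -173.2]
force: [0.1, -0.2, -0.3]
gripper_width: 0.6
gripper_force: 0.0
```

At (525,-204), within the 26 mm cap (528,-205). Pressing.

Call:
send_rows(
  steps=[
    [[-0.06,-0.03,0.1,0,0],[0,0,0.1,0,0],[0,0,0.05,0,0],[0,0,0,0,0]],
  ],
)

```text
time_s: 14.22
ee_pos: [530.2, -206.0, 94.8]
ee_rot: [-179.9, 0.1, -173.2]
force: [0.8, 0.4, 3.2]
gripper_width: 0.6
gripper_force: 1.1
```

Call:
send_rows(
  steps=[
    [[0,0,0.05,0,0],[0,0,0.05,0,0],[0,0,0,0,0]],
  ],
)

```text
time_s: 14.47
ee_pos: [530.2, -206.0, 91.1]
ee_rot: [-180.0, 0.1, -173.2]
force: [0.8, 1.4, 5.0]
gripper_width: 0.3
gripper_force: 2.2
```

Call:
send_rows(
  steps=[
    [[0,0,0.05,0,0],[0,0,0,0,0],[0,0,0,0,0]],
  ],
)

```text
time_s: 14.72
ee_pos: [530.3, -206.0, 90.9]
ee_rot: [-179.9, 0.2, -173.2]
force: [-2.0, 1.6, 15.1]
gripper_width: 0.8
gripper_force: 7.6
```

The green key has bottomed out. I release and withdraw.

Call:
send_rows(
  steps=[
    [[0,0,-0.8,0,0],[0,0,-0.8,0,0],[0,0,-0.8,0,0],[0,0,0,0,0],[0,0,0,0,0]],
  ],
)

```text
time_s: 15.13
ee_pos: [529.9, -206.2, 185.7]
ee_rot: [-179.9, 0.2, -173.2]
force: [0.3, -0.4, -0.8]
gripper_width: 0.5
gripper_force: 0.0
```

Run:
```python
from h import *
f=grab('scene');P=pts(f).reshape(-1,3)
y=np.radians(6.8);R=np.array([[np.cos(y),-np.sin(y)],[np.sin(y),np.cos(y)]]);L=(P[:,:2]-(655.4,8))@R
for x in(-85,90):
    q=(abs(L[:,0]-x)<8)&(abs(L[:,1]-130)<50)&(P[:,2]>80);print('lid',np.median(P[q,2]))
hsv=cv2.cvtColor(f['pixels'],cv2.COLOR_RGB2HSV);m=cv2.inRange(hsv,(45,120,60),(80,255,255));v,u=np.nonzero(m[225:260,345:380]);print('line',(u+345).mean(),(v+225).mean())
print(env.state()['ee_pos'],env.state()['force']);print(env.job_done())
```

```text
lid 154.45313468835207
lid 155.94694577016435
line 362.47058823529414 240.58823529411765
[ 528.77360168 -205.75971953  183.85518672] [ 0.71555539  0.49303886 -0.15418208]
the job is handed in; nothing more can be done
None
```

I switched the rocker on, shut the lid, pressed and released the blue key, then the green start key, and handed the job in at about 15 s; the hand-in returned no verdict.

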